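# Cap the transfer pump's outlet for storage

### The arm

A 7-joint arm with a two-finger parallel gripper is mounted at the origin on the work surface. World frame = base frame: x ahead of the robot, y to its left, z up, the work surface at z = 0. Lengths are in m, angles in rad, forces in N, time in s.
With the tool pointing down it reaches from about 0.425 to 0.875 m from the base axis. Payload 4.7 kg.
Tool frame: the origin (TCP) lies at the very end of the fingers, on their centre line; the grasp point (between the pads) lies 19 mm behind it; z points along the fingers, y is the line along which they close (so a half turn about z gives the same grasp; the last joint's range is limited). The gripper opens to 87 mm and grips with 3 to 60 N. Pads are 19 mm wide; open, the fingers measure 117 mm over their backs; the gripper's body (75 mm by 190 mm) begins 51 mm behind the grasp point.
Start: joints at [1.18, 0.321, -0.07, 1.45, 0.023, 1.371, -0.057], TCP at [0.256, -0.597, 0.187] pointing down, gripper open.
Joint ranges: [-2.86, 2.86], [-0.3, 2.09], [-1.38, 1.24], [0.06, 2.45], [-1.56, 4.7], [0.09, 2.05], [-2.69, 2.69]. Speed limits (rad/s): [2.57, 2.57, 3.14, 3.14, 3.14, 3.14, 3.14].

### API

Orientations are given as a rotation vector (axis times angle).
In Python, from bench import ctrl gives the robot as it stands.
- The arm moves only by the shell command python3 -m jog 'ROWS' [FORCE]. ROWS is JSON, a list that holds one entry, the list of rows, each a list of 7 numbers: the shift along the tool's x, y, z in mm, then the turn, a rotation vector about the tool's x, y, z in degrees, then the finger opening in mm, from 0 to 87. A call has 1 to 10 rows; each row is the pose to reach, as a shift and turn from the pose commanded when the call began, along the tool's axes at that moment; what a row does not reach only later rows make up. A row lasts 1/10 s, in which the tool goes at most 50 mm and 8.59 degrees, less where a joint would pass 70% of its speed; a pose out of reach is approached as far as the arm can. A call with a gripper value outside its range is refused whole. The fingers move at their own pace and stop on an object; FORCE is the grip in N (left out, the last holds). Time passes only in rows, so rows that repeat a pose let the fingers close. It gives the time, the measured TCP pose, the force, the opening and the grip force at its end, in the units of the state.
- ctrl.get_state(): the state, without advancing time (a new reading comes with each control period).
- ctrl.get_image(name): name is "scene" or "top" or "wrist"; returns a dict with "image" (420x560x3 uint8, red, green, blue), "depth" (420x560 float32, m along the optical axis (not along the pixel's ray), 0 where there is no reading), "fov_y" (degrees; the focal length in pixels is half the picture's height over the tangent of half this angle, whatever the lens; pixels are square), "cx", "cy" (the principal point, pixels), "rvec" (rotation vector, rad) and "tvec" (3), from world to camera coordinates, as OpenCV has them. Camera axes: x right, y down, z forward; pixel columns grow to the right and rows downward; lengths in m; the calibration is good to about 2 mm. A picture is of the moment at which its call begins.
- ctrl.close_job(): hands the job in; it is judged then, once.
The state is a dict: "time": time; "joint_positions": joint angles; "qd": joint speeds; "joint_torque": joint torques, N m; "position": TCP position; "tool_rot": TCP orientation; "ft_force": force on the tool from outside, world axes, zero at the start; "torque": the same for the moment, N m; "grip_width": opening from 0.0 (shut) to 1.0 (fully open); "grip_force": force on a finger pad.
Only numpy, scipy, OpenCV 4.12 (cv2) and the standard library are available. Lean on these libraries where they do the work, as an engineer would, in place of code of your own. Each camera call takes 0.05 s, during which the arm holds its last target. There are 200 camera calls.

### The job

Close the outlet of the blue transfer pump with the brass cam-lock cap: push the cap squarely down onto the grooved adaptor until it is fully home on the rubber seal, then swing its two cam arms all the way down, one after the other, so that they draw the cap tight, and let go. Push firmly but gently and do not let the cap drop on; leave the other things on the bench where they are.

Things in the scene. Friction and masses are not known exactly. Their poses are not given: they have to be found in the camera images.
- adaptor_axis (a point): On the axis of the pump's upright 48 mm aluminium adaptor, always 120 mm above the bench; x towards the pump's motor (from 100 mm off the axis, up to 120 mm high). The adaptor's top has a 4 mm chamfer; its 15 mm wide groove starts 13 mm below the top. It is screwed in to an unknown depth: its top is 119 to 139 mm above the bench and must be felt. Damaged by a push above 35 N.
- cap_center (a point): Centre (half-way up) of the loose brass cap: 58 mm round, 45 mm high, mouth down, bore 50 mm wide and 40 mm deep, 0.4 to 0.7 kg with arms. z up through its closed top; y to the green arm, -y to the red one; grip it across x. When home, its mouth rim is 38 mm below the adaptor's top; it meets the seal ring 8 to 11 mm before that.
- seal (a joint): Black 61 mm rubber seal ring round the adaptor's foot: how far the cap's rim has pushed it down, m: 0 to 0.002 at the start, 0.008 when fully down. It slides with 12 N of drag and stays where it is left.
- gasket (a joint): Squeeze of the gasket under the seal ring, m: 0 when free, about 0.002 when the arms have drawn the cap tight. It springs back: 10 N to start, then 3 N per mm, hard stop at 0.004.
- cam_green (a joint): Arm with green grip, rad: 0 fully down at its stop (12 degrees out from straight down), 1.36 level, 1.75 to 2.15 at the start (up and outward). 68 mm long, 20 mm wide, 9 mm thick; stays where left. 0.17 N m turns it, up to 0.4 N m in the last 0.7 rad, where its nose catches under the groove's lip and draws the cap down; jams near 0.7 if the cap is too high. Bends above 30 N.
- cam_red (a joint): The same for the arm with the red grip, on the cap's opposite side.
- cam_green_hinge (a point): Hinge of the green arm, on the cap 36 mm from its axis and 22 mm above its mouth rim; the hinge line is the cap's x.
- cam_red_hinge (a point): The same for the red arm.
- plain_cap: Bystander: black plastic plug, 60 mm round, 45 mm high, no arms; origin under its foot.
- tape_roll: Bystander: yellow tape roll, 100 mm round, 40 mm high; origin under its centre.
- screw_jar: Bystander: screw jar, 64 mm round, 85 mm high; origin under its foot.
- spray_can: Bystander: can, 56 mm round, 120 mm high; origin under its foot.
- wrench: Bystander: wrench lying flat; origin under its middle.
- screwdriver: Bystander: screwdriver lying flat; origin under its middle.
- offcut: Bystander: wood offcut, 160 x 45 x 35 mm; origin under its middle.
- spare_seal: Bystander: spare rubber ring, 62 mm round, 8 mm high; origin under its centre.
Not all that is in view belongs to the job. Leave any orange look-alike of the part that bears cap_center alone.

How it is judged:
On the way, in this order (a step that is already met when the one before it is completed fails the run):
1. the cap sits squarely on the adaptor with the seal ring pushed down at least 7 mm, both arms still up (horizontal distance between cap_center and adaptor_axis below 0.004 m and angle between cap_center's own z axis and vertical below 0.06 rad and value of joint seal above 0.007 m and value of joint each of cam_green, cam_red above 1.2 rad), for 0.2 s.
2. one arm is fully down (below 0.06 rad) while the other is still up (above 0.6 rad) (horizontal distance between cap_center and adaptor_axis below 0.004 m and angle between cap_center's own z axis and vertical below 0.06 rad and ((value of joint cam_green below 0.06 rad and value of joint cam_red above 0.6 rad) or (value of joint cam_red below 0.06 rad and value of joint cam_green above 0.6 rad))), for 0.2 s.
At the end, for the whole second after the job is handed in: The cap sits at rest on the adaptor within 4 mm of its axis and 0.06 rad of upright, seal ring down at least 7 mm, gasket squeezed at least 1.2 mm, and both cam arms are within 0.06 rad of fully down (horizontal distance between cap_center and adaptor_axis below 0.004 m and angle between cap_center's own z axis and vertical below 0.06 rad and value of joint each of cam_green, cam_red below 0.06 rad and value of joint seal above 0.007 m and value of joint gasket above 0.0012 m and linear speed of cap below 0.01 m/s); the robot touches nothing.
It fails at once if the cap is pressed onto the pump with more than 35 N by pushing, arms still up (contact force between cap and pump above 35 N and value of joint each of cam_green, cam_red above 1.2 rad).
It fails at once if a cam arm is pushed with more than 30 N (contact force between the fingers and cam_green above 30 N or contact force between the fingers and cam_red above 30 N).
It fails at once if the cap drops onto the adaptor (faster than 0.3 m/s on its axis) (horizontal distance between cap_center and adaptor_axis below 0.006 m and z of cap_center in the frame of adaptor_axis below 0.025 m and linear speed of cap above 0.3 m/s).
It fails at once if a bystander is moved by more than 30 mm (distance of any of plain_cap, tape_roll, screw_jar, spray_can, wrench, screwdriver, offcut, spare_seal from where it was at the start of the episode above 0.03 m).
It also fails if it takes over 72 s, if anything falls off the work surface, if the arm or the gripper's body presses on something with over 40 N, if the wrist force passes 120 N, or if a joint passes its speed limit or range.

## Working session

There is one attempt and no reset: what is moved stays moved. The work goes in short steps, Python scripts to look and compute and a shell command to move; the robot and the scene stay as the last step left them, time stands still between calls to the robot, and variables do not carry over. Pictures are saved under pics/ and viewed, at most 10 in all, crops included, and the job is handed in when it is done.

```bash
ls; mkdir -p pics
cat > h.py <<'E'
import numpy as np, cv2
from bench import ctrl
from scipy.spatial.transform import Rotation as R
def shot(n,save=None):
    d=ctrl.get_image(n)
    if save: cv2.imwrite('pics/'+save,d['image'][...,::-1])
    np.savez('last_%s.npz'%n,**d); return d
def load(n): return dict(np.load('last_%s.npz'%n))
def cloud(d):
    im=d['depth'];h,w=im.shape;f=h/2/np.tan(np.radians(float(d['fov_y']))/2)
    v,u=np.mgrid[:h,:w]
    c=np.stack([(u-d['cx'])/f*im,(v-d['cy'])/f*im,im],-1)
    M=R.from_rotvec(d['rvec']).as_matrix()
    return (c-d['tvec'])@M   # world
def totool(p):
    s=ctrl.get_state();return R.from_rotvec(s['tool_rot']).inv().apply(np.array(p)-s['position'])*1000
def st():
    s=ctrl.get_state();print({k:np.round(s[k],4).tolist() for k in s})
E
python3 - <<'E'
from h import *
st()
for n in('top','scene'):
    d=shot(n,n+'0.png');print(n,d['fov_y'],d['rvec'],d['tvec'])
E
```

```text
pics
{'time': 0.0, 'joint_positions': [1.1801, 0.3218, -0.0701, 1.4517, 0.0226, 1.3708, -0.0569], 'qd': [-0.0022, 0.001, 0.0001, 0.0001, 0.001, -0.0014, -0.0004], 'joint_torque': [-0.0005, -49.1283, -0.4042, -31.2532, -0.064, 0.0437, 0.0002], 'position': [0.2557, -0.5969, 0.1861], 'tool_rot': [-3.0757, -0.6312, 0.0007], 'ft_force': [0.5212, -0.2085, -0.4177], 'torque': [0.0242, -0.0276, -0.0045], 'grip_force': 0.0, 'grip_width': 1.0009}
top 48.99902179614969 [ 2.16886141 -2.11888574  0.17919372] [-0.02986979  0.52230645  1.40424834]
scene 49.04648344742629 [ 2.17113715  1.35934215 -0.43269709] [-0.20851549 -0.33074885  1.6510881 ]
```

View pics/top0.png

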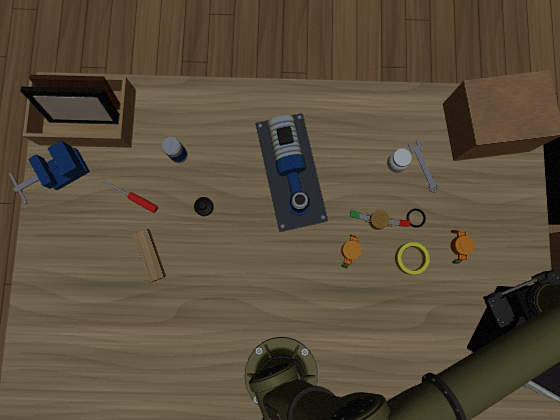

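View pics/scene0.png

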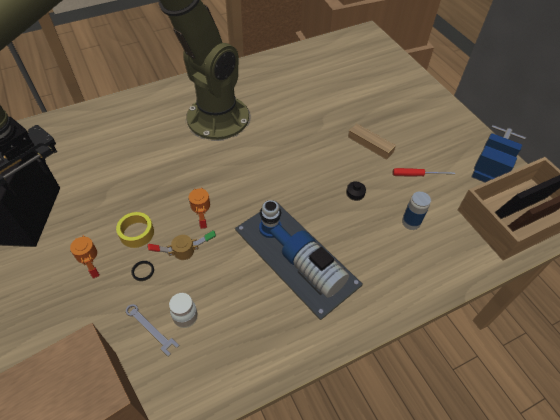

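The candidates for the cap in the top view are the brass one at (379,219), orange look-alikes at (351,250) and (463,245), and the black plug at (204,206). I choose the brass one with green and red arms. The adaptor is at (300,200).

Run:
```python
from h import *
d=load('top');P=cloud(d);im=d['image'].astype(int);hsv=cv2.cvtColor(d['image'],cv2.COLOR_RGB2HSV)
def rep(n,m):
    q=P[m];q=q[np.isfinite(q).all(1)];print(n,len(q),np.round(np.median(q,0),4),np.round(q.min(0),3),np.round(q.max(0),3))
v,u=np.mgrid[:420,:560]
def box(a,b,c,e):return(u>=a)&(u<=b)&(v>=c)&(v<=e)
z=P[...,2]
rep('captop',box(366,392,205,235)&(z>.038)&(z<.05))
h=hsv[...,0];s=hsv[...,1]
rep('green',box(345,370,205,225)&(h>45)&(h<80)&(s>120))
rep('red',box(395,412,215,230)&((h<8)|(h>172))&(s>150))
rep('adtop',box(288,314,188,214)&(z>.11)&(z<.145))
for n in('top','scene'):
    d=load(n);P2=cloud(d)
    if n=='top': x=P2[188:216,286:316]; m=(x[...,2]>.09);q=x[m]; print(np.histogram(q[:,2],8))
# motor
m=box(270,305,112,150)&(z>.06);rep('motor',m)
m=box(280,305,150,180)&(z>.06);rep('neck',m)
for (a,b) in ((300,200),(299,200),(379,219)): print(P[b,a])
c=d=load('top')['image'][170:250,270:430];c=cv2.resize(c,None,fx=5,fy=5,interpolation=cv2.INTER_CUBIC)
cv2.imwrite('pics/crop1.png',c[...,::-1])
```

```text
captop 257 [ 0.4758 -0.2979  0.0449] [ 0.448 -0.328  0.038] [ 0.505 -0.27   0.05 ]
green 51 [ 0.4894 -0.2162  0.051 ] [ 0.297 -0.234  0.041] [ 0.498 -0.006  1.469]
red 70 [ 0.465  -0.3734  0.0591] [ 0.454 -0.394  0.001] [ 0.484 -0.359  0.074]
adtop 203 [ 0.5183 -0.0455  0.1213] [ 0.496 -0.067  0.11 ] [ 0.544 -0.022  0.129]
(array([296,   0,   0,   0,   0,   0,   0,   5]), array([0.09017279, 0.26251278, 0.43485277, 0.60719276, 0.77953275,
       0.95187274, 1.12421273, 1.29655272, 1.46889271]))
motor 920 [0.7257 0.0064 0.0962] [ 0.297 -0.047  0.06 ] [0.795 0.052 1.469]
neck 539 [ 0.6418 -0.0164  0.0962] [ 0.608 -0.061  0.06 ] [0.684 0.018 0.11 ]
[ 0.51788518 -0.04575833  0.1216223 ]
[ 0.5173008  -0.04271064  0.1247419 ]
[ 0.47584634 -0.29449471  0.04972275]
```

View pics/crop1.png

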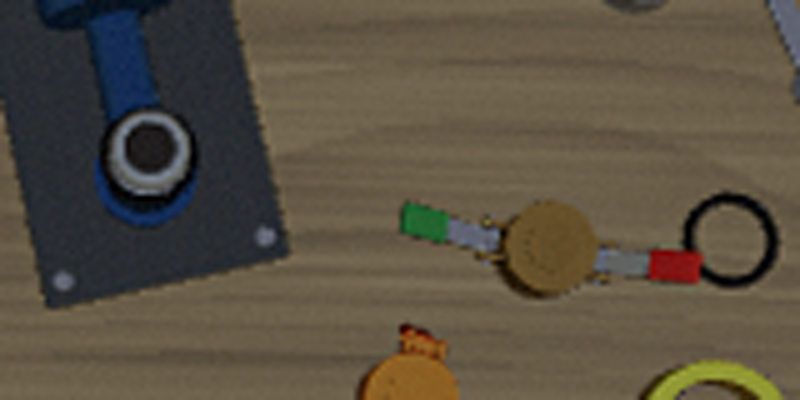

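The crop shows the brass cap with the green arm to the left and the red arm to the right, and the red grip lies close above the spare ring. The measured heights match: cap top about 0.045 m and adaptor top about 0.125 m.

```bash
python3 -m jog '[[[40,-23.5,0,0,0,-7.25,87],[80,-47,5,0,0,-14.5,87],[120,-70.5,10,0,0,-21.75,87],[160,-94,15,0,0,-29,87],[200,-117.5,20,0,0,-36.25,87],[240,-141,25,0,0,-43.5,87],[280,-164.5,30,0,0,-50.75,87],[320,-188,35,0,0,-58,87],[320,-188,35,0,0,-58,87],[320,-188,35,0,0,-58,87]]]' 30
python3 - <<'E'
from h import *
st()
d=load('top');P=cloud(d);q=P[100:225,260:325].reshape(-1,3)
a=np.radians(14);o=np.array([.518,-.0455]);L=(q[:,:2]-o)@np.array([[np.cos(a),-np.sin(a)],[np.sin(a),np.cos(a)]])
for k in range(-60,130,10):
    m=(L[:,0]>k/1e3)&(L[:,0]<k/1e3+.01)&(abs(L[:,1])<.06)&(q[:,2]<.3);print(k,m.sum(),q[m,2].max().round(3),end='; ')
d=shot('wrist','w1.png')
E
```

```text
time: 1.1
position: [0.4764, -0.2973, 0.1517]
tool_rot: [-2.382, -2.047, 0.001]
ft_force: [-0.5, -0.3, -0.2]
grip_width: 0.998
grip_force: 0.0
{'time': 1.1, 'joint_positions': [0.8724, 0.1784, -0.4036, 1.7108, 0.0733, 1.2682, 0.3014], 'qd': [0.0328, -0.0011, 0.0502, -0.005, 0.0142, 0.0002, 0.0008], 'joint_torque': [-2.0438, -38.4019, -3.9891, -30.2065, -0.3995, 0.0382, 0.0149], 'position': [0.4764, -0.2973, 0.1517], 'tool_rot': [-2.3822, -2.0468, 0.0008], 'ft_force': [-0.5321, -0.3049, -0.1624], 'torque': [-0.086, -0.063, -0.0474], 'grip_force': 0.0, 'grip_width': 0.9977}
-60 93 0.02; -50 116 0.02; -40 117 0.026; -30 158 0.126; -20 154 0.129; -10 127 0.127; 0 123 0.128; 10 106 0.126; 20 77 0.124; 30 78 0.094; 40 113 0.056; 50 115 0.056; 60 115 0.056; 70 110 0.055; 80 115 0.056; 90 112 0.093; 100 249 0.109; 110 121 0.107; 120 114 0.11;
```

View pics/w1.png

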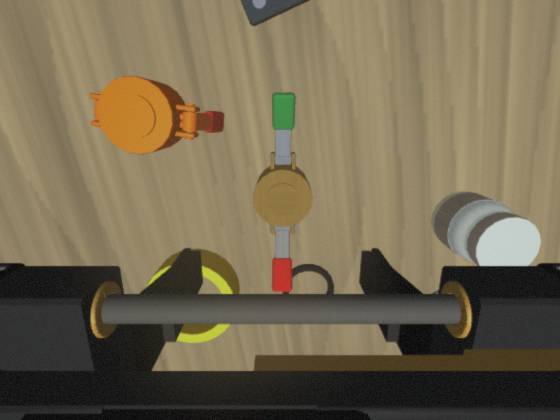

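The wrist view shows the cap centred at (283,195), with its arms in line with the tool's x axis, the green grip at (284,110) and the red at (282,273). The fingers straddle the cap with nothing in their way.

```bash
cat >> h.py <<'E'
def capmeas(d,zlo,zhi,c,r=.04):
    P=cloud(d);z=P[...,2];m=(z>zlo)&(z<zhi)&(np.hypot(P[...,0]-c[0],P[...,1]-c[1])<r)
    hs=cv2.cvtColor(d['image'],cv2.COLOR_RGB2HSV);return P,m,hs
E
python3 - <<'E'
from h import *
d=load('wrist');P,m,hs=capmeas(d,.041,.049,(.476,-.298),.033)
q=P[m];(u,v),rr=cv2.minEnclosingCircle((q[:,:2]*1e3).astype(np.float32));print(u,v,rr,len(q),np.median(q,0))
near=np.hypot(P[...,0]-.476,P[...,1]+.298)<.12
for n,k in(('g',(hs[...,0]>45)&(hs[...,0]<80)&(hs[...,1]>120)),('r',((hs[...,0]<6)|(hs[...,0]>174))&(hs[...,1]>170))):
    k=k&near;k[:,:240]=0;k[:,330:]=0;x=P[k];print(n,len(x),np.median(x,0),x[:,2].min(),x[:,2].max())
    g=np.median(x,0); 
    if n=='g': G=g
e=G-g;print(np.degrees(np.arctan2(e[1],e[0]))-90)
print(totool([u/1e3,v/1e3,.012]),totool([*np.median(q,0)[:2],.012]))
E
```

```text
479.1631774902344 -296.0103454589844 28.82939910888672 2664 [ 0.47924411 -0.29478415  0.04603217]
g 667 [ 0.49182145 -0.21567494  0.05259477] 0.04222098348848634 0.3497922162323384
r 599 [ 0.46777663 -0.36901788  0.05998577] 0.04806521258526579 0.3497922162323384
-8.911654388891336
[  3.75773637   3.33844859 139.76965632] [  4.98178883   3.2298428  139.76907924]
```

```bash
python3 -m jog '[[[4,3,20,0,0,0,87],[4,3,45,0,0,0,87],[4,3,70,0,0,0,87],[4,3,95,0,0,0,87],[4,3,115,0,0,0,87],[4,3,130,0,0,0,87],[4,3,138,0,0,0,87],[4,3,142,0,0,0,87],[4,3,142,0,0,0,87],[4,3,142,0,0,0,87]]]' 60; python3 -m jog '[[[0,0,0,0,0,0,75],[0,0,0,0,0,0,65],[0,0,0,0,0,0,60],[0,0,0,0,0,0,50],[0,0,0,0,0,0,50],[0,0,0,0,0,0,50],[0,0,0,0,0,0,50]]]' 60; python3 -m jog '[[[0,0,-10,0,0,0,50],[0,0,-25,0,0,0,50],[0,0,-45,0,0,0,50],[0,0,-70,0,0,0,50],[0,0,-95,0,0,0,50],[0,0,-120,0,0,0,50],[0,0,-145,0,0,0,50],[0,0,-165,0,0,0,50],[0,0,-180,0,0,0,50],[0,0,-180,0,0,0,50]]]'
python3 - <<'E'
from h import *
d=load('top');P=cloud(d);z=P[...,2]
m=(z>.112)&(z<.14)&(np.hypot(P[...,0]-.518,P[...,1]+.0455)<.035)
q=P[m];print(cv2.minEnclosingCircle((q[:,:2]*1e3).astype(np.float32)),q.mean(0),np.percentile(q[:,2],[10,50,90]))
d=shot('scene');P=cloud(d);z=P[...,2]
m=(z>.112)&(z<.14)&(np.hypot(P[...,0]-.518,P[...,1]+.0455)<.035)
q=P[m];print(cv2.minEnclosingCircle((q[:,:2]*1e3).astype(np.float32)),q.mean(0),np.percentile(q[:,2],[10,50,90]))
print(totool([.518,-.0455,.19]))
E
```

```text
time: 2.15
position: [0.4803, -0.2957, 0.0111]
tool_rot: [2.384, 2.043, 0.0]
ft_force: [-0.5, 0.1, 0.3]
grip_width: 0.998
grip_force: 0.0
time: 2.85
position: [0.4796, -0.2952, 0.0101]
tool_rot: [-2.385, -2.044, 0.0]
ft_force: [0.6, 0.3, -0.1]
grip_width: 0.584
grip_force: 0.0
time: 3.85
position: [0.4812, -0.2959, 0.1935]
tool_rot: [2.381, 2.041, 0.002]
ft_force: [1.5, 0.5, -0.1]
grip_width: 0.574
grip_force: 0.0
((519.6566162109375, -45.39634323120117), 23.815244674682617) [ 0.51904759 -0.04506421  0.1213241 ] [0.11801202 0.12132478 0.12481112]
((523.2782592773438, -43.57072830200195), 24.55327033996582) [ 0.52574125 -0.04517453  0.12146957] [0.11782717 0.12176968 0.12475665]
[252.76508786  -0.95319217   1.19377618]
```

Run:
```python
from h import *
shot('wrist','w2.png');st()
```

```text
{'time': 3.95, 'joint_positions': [0.8714, 0.1577, -0.4077, 1.6556, 0.0642, 1.3414, 0.3], 'qd': [-0.001, 0.0168, 0.001, 0.0254, 0.0009, -0.0027, -0.0012], 'joint_torque': [-0.0488, -38.8373, -1.9619, -32.0192, -0.0603, 0.0456, 0.0019], 'position': [0.4795, -0.2951, 0.1901], 'tool_rot': [2.3853, 2.0443, -0.0003], 'ft_force': [-0.2225, -0.1929, -0.0725], 'torque': [0.0057, -0.0822, -0.0299], 'grip_force': 0.0, 'grip_width': 0.5744}
```

View pics/w2.png

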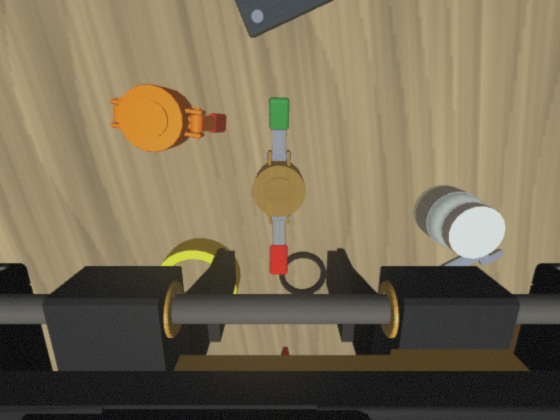

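The cap was not gripped and has not moved: it is still at (278,190), and the fingertips show at (234,255) and (333,255). I will compare the fingertips' real position with the TCP.

Run:
```python
from h import *
d=load('wrist');P=cloud(d);s=ctrl.get_state()
f=210/np.tan(np.radians(float(d['fov_y']))/2);Rm=R.from_rotvec(d['rvec']).as_matrix()
T=R.from_rotvec(s['tool_rot'])
for off in([0,0,0],[0,.025,0],[0,-.025,0],[0,0,-.019]):
    p=s['position']+T.apply(off);c=Rm@p+d['tvec'];print(off,c[:2]/c[2]*f+[d['cx'],d['cy']],c[2])
for (u,v) in((233,252),(228,262),(336,255),(340,265),(278,190),(200,300)):
    print(u,v,d['depth'][v,u],P[v,u],totool(P[v,u]))
print('cam',-Rm.T@d['tvec'],totool(-Rm.T@d['tvec']))
q=P[(abs(P[...,2]-.045)<.005)&(np.hypot(P[...,0]-.479,P[...,1]+.296)<.05)];print(np.median(q,0),len(q))
```

```text
[0, 0, 0] [277.84642432 241.33330559] 0.21461902956186446
[0, 0.025, 0] [315.7996656  241.33665319] 0.21467280327252883
[0, -0.025, 0] [239.87415959 241.3299563 ] 0.21456525585120007
[0, 0, -0.019] [277.6517558  253.31281432] 0.19646498250239713
233 252 0.1746349 [ 0.45750321 -0.28184739  0.22890719] [  9.71495564 -23.77576722 -38.79373197]
228 262 0.16311294 [ 0.45666425 -0.28175841  0.24097751] [  9.67174163 -24.61826765 -50.86405283]
336 255 0.17032701 [ 0.5113639  -0.2898605   0.23343944] [ 10.03807605  30.67683939 -43.32516956]
340 265 0.15885055 [ 0.51136558 -0.28969133  0.24539973] [ 10.20278821  30.65280475 -55.28549451]
278 190 0.35008368 [ 0.47898937 -0.29383498  0.04796711] [  1.19802525  -0.71107342 142.14867342]
200 300 0.088018894 [ 0.46458023 -0.2593995   0.3123831 ] [  32.96247226  -20.21619212 -122.27487581]
cam [ 0.49334715 -0.21464274  0.38952879] [  81.57694023    1.36350704 -199.43127845]
[ 0.47923664 -0.2949243   0.0459981 ] 2155
```

Run:
```python
from h import *
d=load('wrist');P=cloud(d);T=totool(P.reshape(-1,3)).reshape(P.shape)
m=(d['depth']>0)&(abs(T[...,0])<20)&(abs(T[...,1])<60)&(T[...,2]<60)
v,u=np.nonzero(m);t=T[m];print(len(t),t[:,2].max())
for sgn in(-1,1):
    k=t[:,1]*sgn>0;o=np.argsort(-t[k,2])[:8];print(np.round(t[k][o],1),u[k][o],v[k][o])
for r in range(236,262,2): print(r,np.round(d['depth'][r,[225,229,233,237,241]],3),np.round(d['depth'][r,[326,330,334,338,342]],3))
```

```text
6280 -35.83708522375648
[[ -1.9 -23.6 -35.8]
 [ 11.2 -29.4 -37. ]
 [ 11.3 -30.4 -37. ]
 [ -0.6 -23.3 -37.1]
 [ 11.4 -30.9 -37.2]
 [ -5.4 -23.5 -37.3]
 [ 11.4 -29.8 -37.4]
 [  9.7 -24.  -37.4]] [235 223 221 235 220 235 222 233] [269 248 248 268 248 276 248 251]
[[ -2.   26.8 -36.7]
 [ 11.3  33.8 -37.1]
 [ 11.4  33.2 -37.3]
 [ -3.5  26.8 -37.3]
 [  9.7  27.9 -37.5]
 [ -0.4  26.7 -37.5]
 [  9.8  26.8 -37.6]
 [ -2.2  26.7 -37.7]] [326 340 339 326 329 326 327 326] [270 248 248 273 251 268 251 271]
236 [0.417 0.415 0.417 0.415 0.418] [0.416 0.418 0.416 0.416 0.415]
238 [0.416 0.417 0.415 0.417 0.417] [0.416 0.418 0.418 0.417 0.417]
240 [0.418 0.417 0.418 0.417 0.418] [0.42  0.418 0.418 0.418 0.419]
242 [0.418 0.419 0.419 0.418 0.419] [0.418 0.417 0.418 0.42  0.42 ]
244 [0.421 0.419 0.418 0.419 0.419] [0.419 0.421 0.42  0.42  0.422]
246 [0.42  0.42  0.421 0.42  0.42 ] [0.42  0.421 0.421 0.42  0.421]
248 [0.414 0.421 0.421 0.421 0.419] [0.421 0.421 0.424 0.175 0.421]
250 [0.41  0.421 0.421 0.423 0.423] [0.423 0.423 0.423 0.174 0.174]
252 [0.174 0.174 0.175 0.422 0.422] [0.423 0.174 0.175 0.17  0.171]
254 [0.171 0.171 0.172 0.424 0.422] [0.424 0.172 0.171 0.168 0.168]
256 [0.169 0.169 0.171 0.425 0.426] [0.426 0.17  0.17  0.169 0.166]
258 [0.167 0.166 0.171 0.426 0.424] [0.425 0.167 0.168 0.167 0.164]
260 [0.165 0.165 0.172 0.426 0.428] [0.426 0.164 0.164 0.165 0.162]
```

Depth shows both fingertips ending about 37 mm short of the reported TCP. That explains the empty grip, since the tips closed just above the cap. From here I use real tip = TCP − 37 mm along the tool, with a finger centre offset of about +1.5 mm in y. I will retry in two stages, checking force.

```bash
python3 -m jog '[[[0,-2,0,0,0,0,87],[0,-2,20,0,0,0,87],[0,-2,50,0,0,0,87],[0,-2,80,0,0,0,87],[0,-2,110,0,0,0,87],[0,-2,140,0,0,0,87],[0,-2,160,0,0,0,87],[0,-2,175,0,0,0,87],[0,-2,180,0,0,0,87],[0,-2,180,0,0,0,87]]]' 60; python3 -m jog '[[[0,0,6,0,0,0,87],[0,0,14,0,0,0,87],[0,0,22,0,0,0,87],[0,0,29,0,0,0,87],[0,0,33,0,0,0,87],[0,0,35,0,0,0,87],[0,0,35,0,0,0,87]]]'
```

```text
time: 4.95
position: [0.4772, -0.2946, 0.0095]
tool_rot: [-2.384, -2.043, 0.0]
ft_force: [0.5, -0.8, 0.4]
grip_width: 0.996
grip_force: 0.0
time: 5.65
position: [0.4776, -0.2948, -0.0251]
tool_rot: [-2.385, -2.044, 0.0]
ft_force: [-0.4, 0.2, -0.3]
grip_width: 0.999
grip_force: 0.0
```

```bash
python3 -m jog '[[[0,0,0,0,0,0,72],[0,0,0,0,0,0,62],[0,0,0,0,0,0,54],[0,0,0,0,0,0,45],[0,0,0,0,0,0,45],[0,0,0,0,0,0,45],[0,0,0,0,0,0,45]]]' 60;  python3 -m jog '[[[0,0,-5,0,0,0,45],[0,0,-15,0,0,0,45],[0,0,-30,0,0,0,45],[0,0,-45,0,0,0,45],[0,0,-60,0,0,0,45],[0,0,-75,0,0,0,45],[0,0,-90,0,0,0,45],[0,0,-105,0,0,0,45],[0,0,-110,0,0,0,45],[0,0,-110,0,0,0,45]]]'
```

```text
time: 6.35
position: [0.478, -0.295, -0.0247]
tool_rot: [2.385, 2.044, 0.0]
ft_force: [0.7, -0.5, 1.3]
grip_width: 0.66
grip_force: 60.0
time: 7.35
position: [0.4783, -0.2953, 0.0863]
tool_rot: [2.384, 2.043, 0.001]
ft_force: [-0.3, -0.9, -5.7]
grip_width: 0.658
grip_force: 60.0
```

Gripped: 57 mm opening, 5.7 N load. I will carry it beside the adaptor with the yaw set, then look with the wrist camera.

```bash
python3 -m jog '[[[0,0,-20,0,0,0,45],[10,2,-42,0,0,-2,45],[35,5,-64,0,0,-6,45],[65,9,-64,0,0,-10,45],[100,14,-64,0,0,-14,45],[135,18,-64,0,0,-18,45],[168,22,-64,0,0,-21,45],[188,25,-64,0,0,-22.7,45],[198,26,-64,0,0,-22.7,45],[198,26,-64,0,0,-22.7,45]]]'
cat > ad.py <<'E'
from h import *
import sys
d=shot('wrist',sys.argv[1]);st();P=cloud(d);z=P[...,2]
near=np.hypot(P[...,0]-.519,P[...,1]+.045)<.04
m=near&(z>.113)&(z<.145);q=P[m];print(len(q),np.percentile(q[:,2],[5,50,95]))
zt=np.median(q[:,2])
q=q[abs(q[:,2]-zt)<.004];(u,v),r=cv2.minEnclosingCircle((q[:,:2]*1e3).astype(np.float32));print('circ',u,v,r)
print('tool',totool([u/1e3,v/1e3,zt]))
E
python3 ad.py w3.png
```

```text
time: 8.35
position: [0.5335, -0.1017, 0.1484]
tool_rot: [-1.933, -2.475, 0.001]
ft_force: [0.8, -0.1, -6.1]
grip_width: 0.657
grip_force: 60.0
{'time': 8.4, 'joint_positions': [0.6779, 0.1587, -0.5852, 1.7523, 0.0928, 1.2591, 0.312], 'qd': [0.0227, -0.0038, 0.0288, -0.0054, 0.0115, 0.0014, 0.0053], 'joint_torque': [-1.4597, -37.3742, -4.2108, -32.9861, -0.3471, 0.0295, -0.0522], 'position': [0.5332, -0.1039, 0.1485], 'tool_rot': [-1.9366, -2.4732, 0.0021], 'ft_force': [1.1527, -0.3086, -5.8701], 'torque': [-0.0355, -0.0418, 0.0281], 'grip_force': 59.9987, 'grip_width': 0.6603}
778 [0.11860163 0.12166569 0.12343596]
circ 522.0242919921875 -42.646175384521484 23.859596252441406
tool [62.16873346  3.8355087  26.79706252]
```

View pics/w3.png

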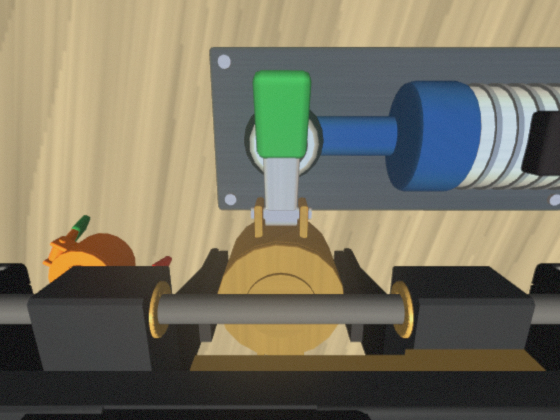

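The wrist view shows the cap in the grip with the green arm over the adaptor. The adaptor's rim runs from column 248 to 321 near row 148, and the pump axis is level in the picture, so the yaw is right. I will measure the cap's own offset in the same camera.

Run:
```python
from h import *
from scipy.optimize import least_squares
d=load('wrist');P=cloud(d);T=totool(P.reshape(-1,3)).reshape(P.shape)
print(T[215:300:8,280].round(1).tolist())
m=(abs(T[...,0])<34)&(abs(T[...,1])<32)&(T[...,2]>-80)&(T[...,2]<-15)
v,u=np.nonzero(m);k=(u>225)&(u<338)&(v<293)&(v>220);t=T[m][k]
top=t[t[:,2]<np.percentile(t[:,2],20)+0];print(np.histogram(t[:,2],10))
# wall points: fit cylinder r=29
w=t[(t[:,2]>-62)&(t[:,2]<-45)&(t[:,0]>5)]
f=lambda p:np.hypot(w[:,0]-p[0],w[:,1]-p[1])-29
r=least_squares(f,[0,0],loss='soft_l1',f_scale=1);print('cap',r.x,len(w),np.abs(r.fun).mean())
# adaptor rim: outer edge pixels
near=(np.hypot(T[...,0]-62,T[...,1]-3.8)<32)&(P[...,2]>.112)&(P[...,2]<.13)
L=[];Rr=[]
for row in range(120,180,4):
    c=np.nonzero(near[row])[0]
    if len(c)>8: print(row,c.min(),c.max(),T[row,c.min()].round(1),T[row,c.max()].round(1))
```

```text
[[37.3, 1.6, -53.1], [33.1, 1.6, -52.4], [29.5, 1.6, -53.5], [28.9, 1.6, -62.2], [28.3, 1.7, -69.8], [24.6, 1.7, -69.9], [21.1, 1.7, -70.4], [17.4, 1.7, -70.7], [14.4, 1.7, -72.2], [9.9, 1.7, -71.2], [34.6, 1.7, -118.4]]
(array([4190,  662,  403,  564,  418,  278,  184,  133,   96,   68]), array([-74.08184839, -69.224227  , -64.36660561, -59.50898422,
       -54.65136283, -49.79374144, -44.93612005, -40.07849866,
       -35.22087727, -30.36325588, -25.50563449]))
cap [0.67254853 1.9298792 ] 1453 1.0903305121733078
128 253 314 [ 72.9 -17.   30.1] [73.1 24.3 29.1]
132 251 316 [ 70.2 -18.5  30.7] [70.4 25.8 29.3]
136 250 317 [ 67.6 -19.1  29.2] [67.8 26.5 28.7]
140 250 317 [ 65.1 -19.   28.2] [65.1 26.6 29.1]
144 250 318 [ 62.4 -19.1  27.9] [62.4 27.4 29.4]
148 250 317 [ 59.5 -19.3  30. ] [59.6 27.  30.4]
152 251 316 [ 56.8 -18.7  29.8] [56.9 26.3 29.8]
156 252 315 [ 54.1 -18.   29.4] [54.3 25.6 29. ]
160 254 313 [ 51.3 -16.7  29.7] [51.7 24.2 27.8]
164 256 310 [ 48.6 -15.4  29.5] [48.7 22.4 29.5]
168 260 308 [ 45.7 -12.6  29.6] [45.6 21.2 30.9]
```

Adaptor at tool (62.3, 3.9), cap axis at (0.4, 1.8), so the shift is (62, 2). The adaptor top looks to be about 0.123 m; the cap rim is at TCP z + 25 mm.

```bash
python3 -m jog '[[[12,1,0,0,0,0,45],[28,1,0,0,0,0,45],[44,2,0,0,0,0,45],[55,2,3,0,0,0,45],[62,2,8,0,0,0,45],[62,2,16,0,0,0,45],[62,2,23,0,0,0,45],[62,2,28,0,0,0,45],[62,2,30,0,0,0,45],[62,2,30,0,0,0,45]]]'; python3 -m jog '[[[0,0,3,0,0,0,45],[0,0,6,0,0,0,45],[0,0,9,0,0,0,45],[0,0,12,0,0,0,45],[0,0,15,0,0,0,45],[0,0,16,0,0,0,45],[0,0,17,0,0,0,45],[0,0,18,0,0,0,45],[0,0,18,0,0,0,45]]]'
```

```text
time: 9.4
position: [0.5205, -0.043, 0.1186]
tool_rot: [-1.937, -2.472, 0.001]
ft_force: [-0.2, -0.4, -5.4]
grip_width: 0.659
grip_force: 60.0
time: 10.3
position: [0.5207, -0.0425, 0.1011]
tool_rot: [-1.936, -2.474, 0.0]
ft_force: [-0.6, -0.6, -6.0]
grip_width: 0.659
grip_force: 60.0
```

```bash
for i in 1; do python3 -m jog '[[[0,0,1,0,0,0,45],[0,0,2,0,0,0,45],[0,0,3,0,0,0,45],[0,0,4,0,0,0,45],[0,0,4,0,0,0,45]]]'; python3 -m jog '[[[0,0,1,0,0,0,45],[0,0,2,0,0,0,45],[0,0,3,0,0,0,45],[0,0,3,0,0,0,45]]]'; done
```

```text
time: 10.8
position: [0.5206, -0.0425, 0.0969]
tool_rot: [-1.936, -2.474, 0.0]
ft_force: [0.0, 0.4, -6.1]
grip_width: 0.661
grip_force: 60.0
time: 11.2
position: [0.5206, -0.0425, 0.0939]
tool_rot: [-1.936, -2.474, 0.0]
ft_force: [-0.0, 0.1, -6.2]
grip_width: 0.654
grip_force: 60.0
```

Rim at about 0.119 m, with no contact yet.

```bash
python3 -m jog '[[[0,0,1,0,0,0,45],[0,0,2,0,0,0,45],[0,0,3,0,0,0,45],[0,0,3,0,0,0,45]]]'; python3 -m jog '[[[0,0,1,0,0,0,45],[0,0,2,0,0,0,45],[0,0,3,0,0,0,45],[0,0,3,0,0,0,45]]]'
```

```text
time: 11.6
position: [0.5206, -0.0424, 0.0909]
tool_rot: [-1.936, -2.474, 0.0]
ft_force: [-0.4, 0.2, -6.0]
grip_width: 0.658
grip_force: 60.0
time: 12.0
position: [0.5207, -0.0423, 0.0879]
tool_rot: [-1.936, -2.474, -0.0]
ft_force: [0.8, 0.8, -5.5]
grip_width: 0.656
grip_force: 60.0
```

```bash
python3 -m jog '[[[0,0,1,0,0,0,45],[0,0,2,0,0,0,45],[0,0,3,0,0,0,45],[0,0,4,0,0,0,45],[0,0,4,0,0,0,45]]]'; python3 -m jog '[[[0,0,1,0,0,0,45],[0,0,2,0,0,0,45],[0,0,3,0,0,0,45],[0,0,4,0,0,0,45],[0,0,4,0,0,0,45]]]'
```

```text
time: 12.5
position: [0.5207, -0.0423, 0.084]
tool_rot: [-1.936, -2.474, -0.0]
ft_force: [1.1, 1.6, -6.9]
grip_width: 0.654
grip_force: 60.0
time: 13.0
position: [0.5207, -0.0424, 0.08]
tool_rot: [-1.936, -2.474, -0.0]
ft_force: [-0.0, 2.1, -5.3]
grip_width: 0.661
grip_force: 60.0
```

It slides in; a slight +y side load, so I ease 0.5 mm along tool x.

```bash
python3 -m jog '[[[0.5,0,1,0,0,0,45],[0.5,0,2,0,0,0,45],[0.5,0,3,0,0,0,45],[0.5,0,4,0,0,0,45],[0.5,0,4,0,0,0,45]]]'; python3 -m jog '[[[0,0,1,0,0,0,45],[0,0,2,0,0,0,45],[0,0,3,0,0,0,45],[0,0,3,0,0,0,45]]]'
```

```text
time: 13.5
position: [0.5204, -0.0423, 0.0759]
tool_rot: [-1.937, -2.474, 0.001]
ft_force: [0.6, 0.0, -6.3]
grip_width: 0.655
grip_force: 60.0
time: 13.9
position: [0.5204, -0.0422, 0.0729]
tool_rot: [-1.936, -2.474, 0.001]
ft_force: [-0.1, 0.5, -5.7]
grip_width: 0.66
grip_force: 60.0
```

```bash
python3 -m jog '[[[0,0,1,0,0,0,45],[0,0,2,0,0,0,45],[0,0,2,0,0,0,45]]]'; python3 -m jog '[[[0,0,1,0,0,0,45],[0,0,2,0,0,0,45],[0,0,2,0,0,0,45]]]';python3 -m jog '[[[0,0,1,0,0,0,45],[0,0,2,0,0,0,45],[0,0,2,0,0,0,45]]]'
```

```text
time: 14.2
position: [0.5205, -0.0421, 0.071]
tool_rot: [-1.936, -2.474, 0.0]
ft_force: [-0.3, 0.2, -6.2]
grip_width: 0.66
grip_force: 60.0
time: 14.5
position: [0.5207, -0.042, 0.0691]
tool_rot: [1.936, 2.474, -0.0]
ft_force: [-0.3, -0.9, -5.8]
grip_width: 0.659
grip_force: 60.0
time: 14.8
position: [0.5208, -0.0421, 0.0682]
tool_rot: [1.936, 2.473, -0.001]
ft_force: [-4.0, 0.4, 5.8]
grip_width: 0.654
grip_force: 60.0
```

Seal contact at TCP z≈0.0685 (12 N net). I press on in small steps.

```bash
python3 -m jog '[[[0,0,0.7,0,0,0,45],[0,0,1.4,0,0,0,45],[0,0,1.4,0,0,0,45]]]';python3 -m jog '[[[0,0,0.7,0,0,0,45],[0,0,1.4,0,0,0,45],[0,0,1.4,0,0,0,45]]]';python3 -m jog '[[[0,0,0.7,0,0,0,45],[0,0,1.4,0,0,0,45],[0,0,1.4,0,0,0,45]]]'
```

```text
time: 15.1
position: [0.5208, -0.0421, 0.0669]
tool_rot: [1.936, 2.473, -0.001]
ft_force: [-5.3, -0.2, 4.9]
grip_width: 0.66
grip_force: 60.0
time: 15.4
position: [0.5208, -0.0421, 0.0655]
tool_rot: [1.936, 2.473, -0.001]
ft_force: [-3.8, -0.2, 5.3]
grip_width: 0.661
grip_force: 60.0
time: 15.7
position: [0.5208, -0.042, 0.0641]
tool_rot: [1.936, 2.473, -0.001]
ft_force: [-4.5, 0.4, 5.2]
grip_width: 0.661
grip_force: 60.0
```

```bash
python3 -m jog '[[[0,-0.4,0.7,0,0,0,45],[0,-0.4,1.4,0,0,0,45],[0,-0.4,1.4,0,0,0,45]]]';python3 -m jog '[[[0,0,0.7,0,0,0,45],[0,0,1.4,0,0,0,45],[0,0,1.4,0,0,0,45]]]';python3 -m jog '[[[0,0,0.7,0,0,0,45],[0,0,1,0,0,0,45],[0,0,1,0,0,0,45]]]'
```

```text
time: 16.0
position: [0.5207, -0.0421, 0.0628]
tool_rot: [1.936, 2.473, 0.0]
ft_force: [-3.3, 0.8, 5.5]
grip_width: 0.656
grip_force: 60.0
time: 16.3
position: [0.5207, -0.0421, 0.0614]
tool_rot: [1.936, 2.473, 0.0]
ft_force: [-2.5, 0.9, 6.1]
grip_width: 0.66
grip_force: 60.0
time: 16.6
position: [0.5208, -0.0421, 0.0606]
tool_rot: [1.936, 2.473, 0.0]
ft_force: [-3.5, -0.2, 7.4]
grip_width: 0.661
grip_force: 60.0
```

```bash
python3 -m jog '[[[0,0,0.4,0,0,0,45],[0,0,0.7,0,0,0,45],[0,0,0.7,0,0,0,45]]]';python3 -m jog '[[[0,0,0.4,0,0,0,45],[0,0,0.7,0,0,0,45],[0,0,0.7,0,0,0,45]]]'
```

```text
time: 16.9
position: [0.5208, -0.0421, 0.0601]
tool_rot: [1.936, 2.473, -0.0]
ft_force: [-5.2, 0.8, 8.0]
grip_width: 0.657
grip_force: 60.0
time: 17.2
position: [0.5208, -0.0421, 0.0596]
tool_rot: [1.936, 2.473, -0.0]
ft_force: [-4.7, -0.5, 9.6]
grip_width: 0.662
grip_force: 60.0
```

The force now rises about 3 N/mm, so the seal is home and the gasket is compressing. One more small push for margin, then open.

```bash
python3 -m jog '[[[0,0,0.5,0,0,0,45],[0,0,1,0,0,0,45],[0,0,1,0,0,0,45],[0,0,1,0,0,0,45]]]';python3 -m jog '[[[0,0,0,0,0,0,64],[0,0,0,0,0,0,70],[0,0,0,0,0,0,75],[0,0,0,0,0,0,75]]]'; python3 -m jog '[[[0,0,-10,0,0,0,75],[0,0,-30,0,0,0,75],[0,0,-60,0,0,0,75],[0,0,-90,0,0,0,75],[0,0,-120,0,0,0,60],[-30,0,-120,0,0,0,0],[-50,0,-120,0,0,0,0],[-50,0,-120,0,0,0,0],[-50,0,-120,0,0,0,0]]]'
python3 - <<'E'
from h import *
d=shot('wrist','w4.png');st();P=cloud(d)
shot('top');shot('scene')
E
```

```text
time: 17.6
position: [0.5208, -0.0421, 0.0589]
tool_rot: [1.936, 2.473, -0.001]
ft_force: [-5.2, 1.2, 11.3]
grip_width: 0.659
grip_force: 60.0
time: 18.0
position: [0.5205, -0.0421, 0.0567]
tool_rot: [1.936, 2.474, 0.0]
ft_force: [0.1, -0.1, -0.2]
grip_width: 0.841
grip_force: 0.0
time: 18.9
position: [0.5315, -0.0907, 0.1758]
tool_rot: [-1.937, -2.471, 0.0]
ft_force: [0.6, 0.4, 0.5]
grip_width: 0.492
grip_force: 0.0
{'time': 18.95, 'joint_positions': [0.671, 0.1314, -0.5963, 1.7237, 0.0749, 1.3115, 0.3019], 'qd': [-0.0088, -0.0067, -0.0151, 0.0018, 0.001, -0.0035, 0.0], 'joint_torque': [0.7596, -32.9403, -1.4821, -30.9327, 0.0641, 0.0585, 0.003], 'position': [0.5316, -0.0899, 0.1759], 'tool_rot': [-1.9349, -2.4722, 0.0], 'ft_force': [0.3141, 0.5922, -0.4733], 'torque': [0.0157, -0.1282, 0.0324], 'grip_force': 0.0, 'grip_width': 0.4461}
```

View pics/w4.png

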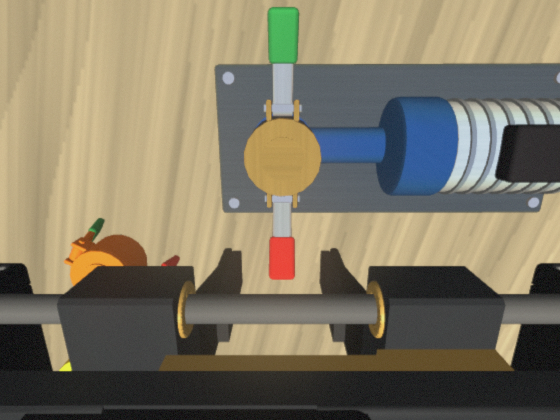

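The cap sits on the adaptor at (283,157), with both arms up in line with the tool's x axis: green grip at (284,35), red at (282,258). Next I measure the cap and arms in the tool frame.

Run:
```python
from h import *
d=load('wrist');P=cloud(d);T=totool(P.reshape(-1,3)).reshape(P.shape);hs=cv2.cvtColor(d['image'],cv2.COLOR_RGB2HSV)
m=(P[...,2]>.118)&(P[...,2]<.142)&(np.hypot(P[...,0]-.5205,P[...,1]+.042)<.032)
q=P[m];print(np.percentile(q[:,2],[5,50,95]));t=T[m];(x,y),r=cv2.minEnclosingCircle(t[:,:2].astype(np.float32));print('cap tool',x,y,r)
A=np.c_[t[:,:2],np.ones(len(t))];k=np.linalg.lstsq(A,t[:,2],rcond=None)[0];print('tilt',k[:2])
for n,v in(('g',range(10,105,8)),('r',range(195,280,8))):
    print(n,[(r,*(T[r,283].round(0))) for r in v])
```

```text
[0.13087055 0.13236626 0.13461371]
cap tool 49.69466781616211 1.9476667642593384 31.246257781982422
tilt [ 0.01766893 -0.00070582]
g [(10, np.float64(141.0), np.float64(2.0), np.float64(33.0)), (18, np.float64(136.0), np.float64(2.0), np.float64(33.0)), (26, np.float64(132.0), np.float64(2.0), np.float64(35.0)), (34, np.float64(128.0), np.float64(2.0), np.float64(38.0)), (42, np.float64(124.0), np.float64(2.0), np.float64(40.0)), (50, np.float64(120.0), np.float64(2.0), np.float64(44.0)), (58, np.float64(115.0), np.float64(2.0), np.float64(47.0)), (66, np.float64(80.0), np.float64(1.0), np.float64(-198.0)), (74, np.float64(106.0), np.float64(2.0), np.float64(50.0)), (82, np.float64(101.0), np.float64(2.0), np.float64(54.0)), (90, np.float64(95.0), np.float64(2.0), np.float64(56.0)), (98, np.float64(90.0), np.float64(2.0), np.float64(59.0))]
r [(195, np.float64(19.0), np.float64(2.0), np.float64(44.0)), (203, np.float64(8.0), np.float64(3.0), np.float64(61.0)), (211, np.float64(3.0), np.float64(2.0), np.float64(55.0)), (219, np.float64(-2.0), np.float64(2.0), np.float64(51.0)), (227, np.float64(-8.0), np.float64(2.0), np.float64(47.0)), (235, np.float64(-12.0), np.float64(2.0), np.float64(42.0)), (243, np.float64(-18.0), np.float64(2.0), np.float64(38.0)), (251, np.float64(-22.0), np.float64(2.0), np.float64(34.0)), (259, np.float64(-27.0), np.float64(2.0), np.float64(30.0)), (267, np.float64(-32.0), np.float64(2.0), np.float64(26.0)), (275, np.float64(-37.0), np.float64(2.0), np.float64(22.0))]
```

Hinges in the tool frame are at about (85.5, 67) for green and (13.5, 67) for red. Green is about 27° above level and red about 41°. I do green first with closed fingers: above the grip, then down and around the hinge.

```bash
python3 -m jog '[[[35,0,0,0,0,0,0],[75,0,0,0,0,0,0],[110,0,5,0,0,0,0],[131.5,0,15,0,0,0,0],[131.5,0,35,0,0,0,0],[131.5,0,50,0,0,0,0],[131.5,0,60,0,0,0,0],[131.5,0,60,0,0,0,0]]]' 20; python3 -m jog '[[[0,0,4,0,0,0,0],[0,0,8,0,0,0,0],[0,0,12,0,0,0,0],[0,0,16,0,0,0,0],[0,0,20,0,0,0,0],[0,0,23,0,0,0,0],[0,0,23,0,0,0,0]]]'
```

```text
time: 19.85
position: [0.4994, 0.0365, 0.1151]
tool_rot: [-1.936, -2.471, 0.003]
ft_force: [0.6, -0.4, -0.2]
grip_width: 0.005
grip_force: 0.0
time: 20.55
position: [0.5005, 0.0372, 0.0934]
tool_rot: [-1.936, -2.474, 0.0]
ft_force: [0.2, 0.9, 2.5]
grip_width: 0.01
grip_force: 1.2
```

```bash
python3 -m jog '[[[0,0,3,0,0,0,0],[0,0,6,0,0,0,0],[0,0,9,0,0,0,0],[0,0,12,0,0,0,0],[0,0,15,0,0,0,0],[0,0,18,0,0,0,0],[0.5,0,21,0,0,0,0],[0.5,0,23,0,0,0,0],[0.5,0,23,0,0,0,0]]]'; python3 -m jog '[[[0,0,3,0,0,0,0],[-0.5,0,6.5,0,0,0,0],[-1.5,0,9.5,0,0,0,0],[-2.5,0,12.5,0,0,0,0],[-4,0,15.5,0,0,0,0],[-6,0,18.3,0,0,0,0],[-6,0,18.3,0,0,0,0]]]'
```

```text
time: 21.45
position: [0.5004, 0.0374, 0.0705]
tool_rot: [-1.936, -2.474, 0.0]
ft_force: [-0.1, 2.0, 4.0]
grip_width: 0.006
grip_force: 2.1
time: 22.15
position: [0.5018, 0.0313, 0.0519]
tool_rot: [-1.937, -2.473, 0.001]
ft_force: [1.0, 1.4, 4.3]
grip_width: 0.002
grip_force: 2.1
```

```bash
python3 -m jog '[[[-1.3,0,1.8,0,0,0,0],[-2.6,0,3.5,0,0,0,0],[-4,0,5.2,0,0,0,0],[-5.5,0,6.7,0,0,0,0],[-7.1,0,8.1,0,0,0,0],[-8.8,0,9.5,0,0,0,0],[-8.8,0,9.5,0,0,0,0]]]'
```

```text
time: 22.85
position: [0.5041, 0.0227, 0.0428]
tool_rot: [1.937, 2.473, -0.0]
ft_force: [-0.5, 1.5, 4.9]
grip_width: 0.003
grip_force: 2.0
```

```bash
python3 -m jog '[[[-1.8,0,1.2,0,0,0,0],[-3.6,0,2.3,0,0,0,0],[-5.5,0,3.4,0,0,0,0],[-5.5,0,3.4,0,0,0,0]]]'
```

```text
time: 23.25
position: [0.5054, 0.0175, 0.0394]
tool_rot: [-1.937, -2.473, 0.0]
ft_force: [-1.4, 2.1, 3.8]
grip_width: 0.006
grip_force: 1.9
```

Run:
```python
from h import *
d=shot('scene');c=cv2.resize(d['image'][150:310,190:350],None,fx=3.7,fy=3.7,interpolation=cv2.INTER_CUBIC);cv2.imwrite('pics/s5.png',c[...,::-1])
```

```text
(no output)
```

View pics/s5.png

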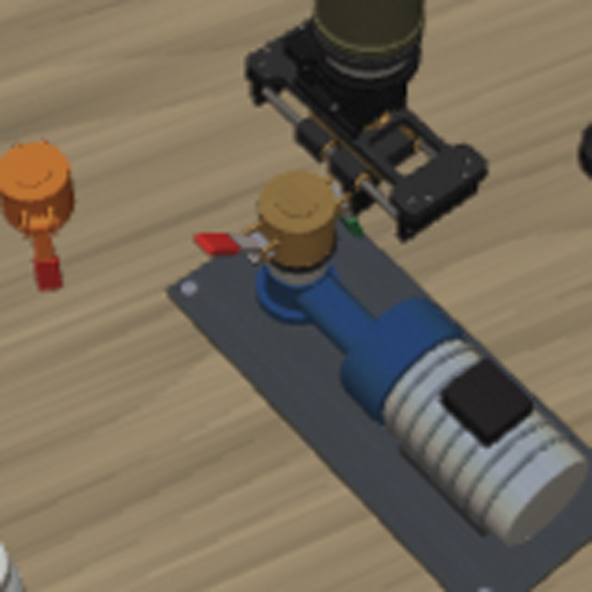

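The scene crop shows the green arm swung well down at (352,228), the gripper clear of the cap, and the red arm still up at (218,244). I continue inward.

```bash
python3 -m jog '[[[-1.6,0,0.8,0,0,0,0],[-3.2,0,1.5,0,0,0,0],[-4.5,0,2,0,0,0,0],[-4.5,0,2,0,0,0,0]]]'
```

```text
time: 23.7
position: [0.5061, 0.0142, 0.0371]
tool_rot: [-1.935, -2.473, -0.001]
ft_force: [-0.3, 4.3, 3.2]
grip_width: 0.01
grip_force: 2.7
```

```bash
python3 -m jog '[[[-0.8,0,0.2,0,0,0,0],[-1.6,0,0.5,0,0,0,0],[-2.4,0,0.7,0,0,0,0],[-2.4,0,0.7,0,0,0,0]]]'
```

```text
time: 24.1
position: [0.5064, 0.0127, 0.0363]
tool_rot: [-1.934, -2.473, -0.002]
ft_force: [-0.8, 5.9, 3.0]
grip_width: 0.005
grip_force: 3.3
```

```bash
python3 -m jog '[[[-0.8,0,0,0,0,0,0],[-1.6,0,0,0,0,0,0],[-2.4,0,0,0,0,0,0],[-2.4,0,0,0,0,0,0]]]'
```

```text
time: 24.5
position: [0.5065, 0.012, 0.036]
tool_rot: [-1.932, -2.472, -0.003]
ft_force: [-1.4, 8.5, 1.3]
grip_width: 0.004
grip_force: 4.7
```

```bash
python3 -m jog '[[[-0.8,0,0,0,0,0,0],[-1.6,0,0,0,0,0,0],[-2.4,0,0,0,0,0,0],[-2.4,0,0,0,0,0,0]]]'
```

```text
time: 24.9
position: [0.5065, 0.0117, 0.0359]
tool_rot: [-1.929, -2.471, -0.005]
ft_force: [-2.4, 13.3, 1.2]
grip_width: 0.005
grip_force: 6.5
```

```bash
python3 -m jog '[[[-0.8,0,0,0,0,0,0],[-1.6,0,0,0,0,0,0],[-2.4,0,0,0,0,0,0],[-2.4,0,0,0,0,0,0]]]'
```

```text
time: 25.3
position: [0.5065, 0.0113, 0.0357]
tool_rot: [-1.927, -2.471, -0.007]
ft_force: [-3.4, 16.7, 1.7]
grip_width: 0.009
grip_force: 8.3
```

Stalled against its stop at 17 N. I back off and look.

```bash
python3 -m jog '[[[10,0,0,0,0,0,0],[25,0,-5,0,0,0,0],[40,0,-35,0,0,0,0],[40,0,-75,0,0,0,0],[40,0,-110,0,0,0,0],[10,0,-140,0,0,0,0],[-35,0,-140,0,0,0,0],[-75,0,-140,0,0,0,0],[-97.5,0,-140,0,0,0,0],[-97.5,0,-140,0,0,0,0]]]'
cat > arms.py <<'E'
from h import *
import sys
d=shot('wrist',sys.argv[1]);P=cloud(d);s=ctrl.get_state();print(s['position'],s['tool_rot'],s['time'])
T=totool(P.reshape(-1,3)).reshape(P.shape)
m=(P[...,2]>.115)&(P[...,2]<.142)&(np.hypot(P[...,0]-.5205,P[...,1]+.042)<.032)
t=T[m];print('ztop',np.median(P[m][:,2]),cv2.minEnclosingCircle(t[:,:2].astype(np.float32)))
h=cv2.cvtColor(d['image'],cv2.COLOR_RGB2HSV)
for n,k in(('g',(h[...,0]>45)&(h[...,0]<80)&(h[...,1]>120)),('r',((h[...,0]<6)|(h[...,0]>174))&(h[...,1]>170))):
    k=k&(d['depth']>.1)&(abs(T[...,1]-2)<14)&(T[...,2]>0); x=T[k]; print(n,len(x))
    if len(x): print(np.median(x,0).round(1),x.min(0).round(1),x.max(0).round(1))
print(T[195:280:12,283].round(0).tolist())
print(T[60:120:6,283].round(0).tolist())
E
python3 arms.py w6.png
```

```text
time: 26.3
position: [0.5318, -0.0965, 0.1764]
tool_rot: [1.946, 2.465, -0.004]
ft_force: [-0.3, -0.5, -0.3]
grip_width: 0.005
grip_force: 0.0
[ 0.53166032 -0.09317603  0.17648548] [-1.94197788e+00 -2.46915792e+00  2.18528132e-03] 26.35
ztop 0.1305624661241175 ((53.084625244140625, 1.5674012899398804), 31.2613468170166)
g 18
[ 96.9  -4.6 104. ] [ 94.5  -6.8 102.1] [100.2  11.5 115.7]
r 484
[-16.4   2.3  36.7] [-23.1  -6.3  30.2] [-10.   12.4  43.9]
[[13.0, 2.0, 63.0], [5.0, 2.0, 55.0], [-4.0, 2.0, 49.0], [-11.0, 2.0, 42.0], [-18.0, 2.0, 35.0], [7.0, 2.0, -42.0], [6.0, 2.0, -55.0], [7.0, 2.0, -68.0]]
[[128.0, 3.0, 165.0], [122.0, 3.0, 162.0], [117.0, 3.0, 164.0], [111.0, 3.0, 163.0], [103.0, 3.0, 130.0], [96.0, 3.0, 99.0], [90.0, 3.0, 64.0], [85.0, 3.0, 64.0], [81.0, 3.0, 68.0], [77.0, 2.0, 47.0]]
```

View pics/w6.png

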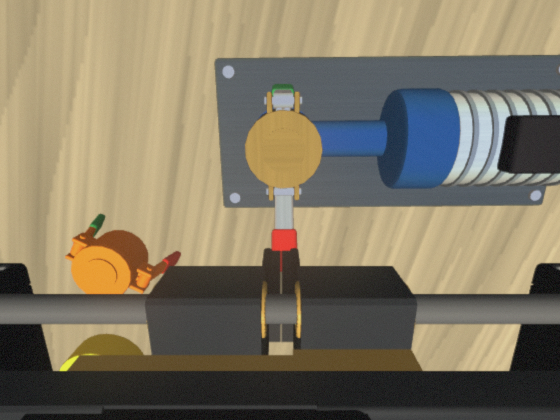

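Green is down: its face is 12–13° out from vertical, which is the stop, and the cap is centred and upright. Now the red arm, mirrored.

```bash
python3 -m jog '[[[-21.5,0,0,0,0,0,0],[-21.5,0,20,0,0,0,0],[-21.5,0,38,0,0,0,0],[-21.5,0,45,0,0,0,0],[-21.5,0,49,0,0,0,0],[-21.5,0,53,0,0,0,0],[-21.5,0,57,0,0,0,0],[-22,0,61,0,0,0,0],[-23,0,65,0,0,0,0],[-23,0,65,0,0,0,0]]]'
```

```text
time: 27.35
position: [0.5381, -0.113, 0.112]
tool_rot: [1.936, 2.473, 0.0]
ft_force: [0.4, 1.6, 1.8]
grip_width: 0.004
grip_force: 0.9
```

```bash
python3 -m jog '[[[-1.5,0,4.5,0,0,0,0],[-3,0,9,0,0,0,0],[-4.5,0,14,0,0,0,0],[-6,0,19,0,0,0,0],[-7,0,24,0,0,0,0],[-8,0,29,0,0,0,0],[-9,0,33,0,0,0,0],[-9.5,0,37,0,0,0,0],[-10,0,41,0,0,0,0],[-10,0,41,0,0,0,0]]]'; python3 -m jog '[[[0,0,3,0,0,0,0],[0.5,0,6.5,0,0,0,0],[1.5,0,9.5,0,0,0,0],[2.5,0,12.5,0,0,0,0],[4,0,15.5,0,0,0,0],[6,0,18.3,0,0,0,0],[6,0,18.3,0,0,0,0]]]'; python3 -m jog '[[[1.3,0,1.8,0,0,0,0],[2.6,0,3.5,0,0,0,0],[4,0,5.2,0,0,0,0],[5.5,0,6.7,0,0,0,0],[7.1,0,8.1,0,0,0,0],[8.8,0,9.5,0,0,0,0],[8.8,0,9.5,0,0,0,0]]]'
```

```text
time: 28.35
position: [0.54, -0.1225, 0.0703]
tool_rot: [-1.936, -2.473, 0.0]
ft_force: [0.9, -0.7, 2.6]
grip_width: 0.005
grip_force: 1.3
time: 29.05
position: [0.5386, -0.1168, 0.0521]
tool_rot: [1.936, 2.474, -0.0]
ft_force: [1.5, -2.0, 2.5]
grip_width: 0.005
grip_force: 1.5
time: 29.75
position: [0.5364, -0.1078, 0.0428]
tool_rot: [-1.936, -2.474, 0.0]
ft_force: [1.9, -3.1, 3.2]
grip_width: 0.006
grip_force: 1.9
```

```bash
python3 -m jog '[[[1.8,0,1.2,0,0,0,0],[3.6,0,2.3,0,0,0,0],[5.5,0,3.4,0,0,0,0],[5.5,0,3.4,0,0,0,0]]]';python3 -m jog '[[[1.6,0,0.8,0,0,0,0],[3.2,0,1.5,0,0,0,0],[4.5,0,2,0,0,0,0],[4.5,0,2,0,0,0,0]]]'
```

```text
time: 30.15
position: [0.5352, -0.1024, 0.0396]
tool_rot: [-1.936, -2.474, -0.0]
ft_force: [0.6, -2.8, 3.9]
grip_width: 0.007
grip_force: 2.3
time: 30.55
position: [0.5344, -0.0992, 0.038]
tool_rot: [1.936, 2.473, -0.001]
ft_force: [2.3, -4.6, 5.4]
grip_width: 0.002
grip_force: 3.3
```

```bash
python3 -m jog '[[[0.8,0,0.2,0,0,0,0],[1.6,0,0.5,0,0,0,0],[2.4,0,0.7,0,0,0,0],[2.4,0,0.7,0,0,0,0]]]';python3 -m jog '[[[0.8,0,0,0,0,0,0],[1.6,0,0,0,0,0,0],[2.4,0,0,0,0,0,0],[2.4,0,0,0,0,0,0]]]'
```

```text
time: 30.95
position: [0.5344, -0.0989, 0.0377]
tool_rot: [1.936, 2.47, -0.002]
ft_force: [1.8, -8.2, 5.2]
grip_width: 0.007
grip_force: 4.7
time: 31.35
position: [0.5343, -0.0986, 0.0377]
tool_rot: [1.936, 2.467, -0.004]
ft_force: [3.0, -11.3, 3.8]
grip_width: 0.001
grip_force: 6.2
```

```bash
python3 -m jog '[[[0.8,0,0,0,0,0,0],[1.6,0,0,0,0,0,0],[2.4,0,0,0,0,0,0],[2.4,0,0,0,0,0,0]]]';python3 -m jog '[[[0.8,0,0,0,0,0,0],[1.6,0,0,0,0,0,0],[1.6,0,0,0,0,0,0]]]'
```

```text
time: 31.75
position: [0.5338, -0.0969, 0.0378]
tool_rot: [1.936, 2.466, -0.005]
ft_force: [2.8, -12.1, 4.7]
grip_width: 0.005
grip_force: 6.8
time: 32.05
position: [0.5337, -0.0968, 0.0379]
tool_rot: [1.936, 2.464, -0.006]
ft_force: [3.8, -13.8, 3.7]
grip_width: 0.004
grip_force: 7.8
```

```bash
python3 -m jog '[[[0.8,0,0,0,0,0,0],[1.6,0,0,0,0,0,0],[2.4,0,0,0,0,0,0],[2.4,0,0,0,0,0,0]]]';python3 -m jog '[[[0.8,0,0,0,0,0,0],[1.6,0,0,0,0,0,0],[1.6,0,0,0,0,0,0]]]'
```

```text
time: 32.45
position: [0.5337, -0.0967, 0.038]
tool_rot: [1.936, 2.461, -0.008]
ft_force: [5.7, -17.4, 1.6]
grip_width: 0.003
grip_force: 9.5
time: 32.75
position: [0.5336, -0.0966, 0.038]
tool_rot: [1.936, 2.459, -0.009]
ft_force: [6.3, -21.5, 1.2]
grip_width: 0.008
grip_force: 10.6
```

```bash
python3 -m jog '[[[-12,0,0,0,0,0,0],[-30,0,-5,0,0,0,0],[-50,0,-35,0,0,0,0],[-80,0,-75,0,0,0,0],[-100,0,-115,0,0,0,0],[-110,0,-140,0,0,0,0],[-110,0,-150,0,0,0,0],[-110,0,-150,0,0,0,0],[-110,0,-150,0,0,0,0],[-110,0,-150,0,0,0,0]]]'; python3 arms.py w7.png
python3 - <<'E'
from h import *
d=load('wrist');P=cloud(d);T=totool(P.reshape(-1,3)).reshape(P.shape);print(d['image'].shape,[(v,*T[v,283].round(1)) for v in range(20,240,7)])
E
```

```text
time: 33.75
position: [0.5562, -0.1912, 0.1847]
tool_rot: [-1.932, -2.472, 0.001]
ft_force: [-0.5, 0.1, -0.6]
grip_width: 0.007
grip_force: 0.0
[ 0.55643538 -0.19144449  0.18497119] [-1.93244813e+00 -2.47257847e+00  1.07788547e-03] 33.8
ztop 0.13014926693242213 ((149.497314453125, 2.829314947128296), 28.517560958862305)
g 0
r 146
[105.1   3.1 117.8] [101.6  -6.9 110.9] [112.9  11.8 133.2]
[[-14.0, 4.0, 184.0], [-29.0, 4.0, 184.0], [-44.0, 4.0, 184.0], [-60.0, 4.0, 184.0], [-76.0, 4.0, 184.0], [10.0, 2.0, -41.0], [10.0, 2.0, -56.0], [11.0, 2.0, -68.0]]
[[119.0, 3.0, 72.0], [115.0, 3.0, 73.0], [112.0, 3.0, 79.0], [109.0, 3.0, 102.0], [106.0, 3.0, 115.0], [102.0, 3.0, 132.0], [98.0, 3.0, 173.0], [92.0, 3.0, 173.0], [86.0, 3.0, 171.0], [80.0, 3.0, 173.0]]
(420, 560, 3) [(20, np.float64(141.8), np.float64(2.5), np.float64(54.0)), (27, np.float64(137.8), np.float64(2.5), np.float64(55.1)), (34, np.float64(133.5), np.float64(2.5), np.float64(55.3)), (41, np.float64(129.2), np.float64(2.5), np.float64(55.7)), (48, np.float64(125.1), np.float64(2.6), np.float64(58.0)), (55, np.float64(123.6),
[... 924 characters left out ...]
7), np.float64(183.9)), (167, np.float64(19.9), np.float64(3.7), np.float64(184.3)), (174, np.float64(11.9), np.float64(3.7), np.float64(182.7)), (181, np.float64(3.3), np.float64(3.7), np.float64(183.4)), (188, np.float64(-5.0), np.float64(3.8), np.float64(182.7)), (195, np.float64(-13.8), np.float64(3.8), np.float64(183.6)), (202, np.float64(-22.3), np.float64(3.8), np.float64(182.6)), (209, np.float64(-31.9), np.float64(3.9), np.float64(185.4)), (216, np.float64(-40.5), np.float64(3.9), np.float64(184.0)), (223, np.float64(-49.4), np.float64(3.9), np.float64(183.4)), (230, np.float64(-58.6), np.float64(3.9), np.float64(183.4)), (237, np.float64(-68.5), np.float64(4.0), np.float64(184.9))]
```

View pics/w7.png

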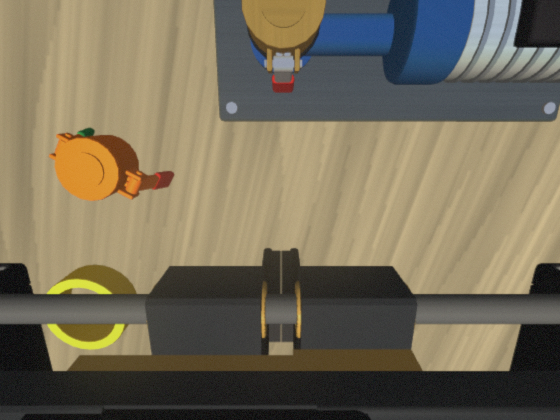

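Red is folded down at (283,85). A quick plane fit to its face will confirm the angle.

Run:
```python
from h import *
d=load('wrist');P=cloud(d);T=totool(P.reshape(-1,3)).reshape(P.shape)
t=T[74:92,276:291].reshape(-1,3);t=t[(t[:,2]>92)&(t[:,2]<134)]
for _ in range(3):
    p=np.polyfit(t[:,2],t[:,0],1);e=t[:,0]-np.polyval(p,t[:,2]);t=t[abs(e)<2*e.std()+.2]
print(len(t),np.degrees(np.arctan(-p[0])),e.std())
```

```text
231 13.39321751454336 0.2713533985202917
```

```bash
python3 -c "
from bench import ctrl
print(ctrl.close_job())"
```

```text
the job is handed in; nothing more can be done
None
```

I handed the job in: the brass cap is pushed home on the pump's adaptor and upright, both cam arms are down against their stops (about 12–13° out in the last pictures), the robot is clear, and no result was returned.

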